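# Pack the electronics kit: hook-on tray, battery holder, lid

## Task

Pack away the electronics kit: hang the hook-on tray by its bent lip over the clear box's long side opposite the lid's hinges, so that it hangs level inside the box, with the battery holder lying flat in the tray. Then shut the lid fully. Leave the other things on the bench where they are.

Things in the scene. Friction and masses are not known exactly. Their poses are not given: they have to be found in the camera images.
- kitbox: Clear plastic box, fixed to the bench: 260 (its x) x 220 (its y) x 90 mm high, walls and floor 4 mm. Origin: centre of its underside, z up. Lid hinges on its +y long side; the tray belongs on the -y long side (wall from y = -106 to -110 mm). A 9 mm breadboard lies fixed on the floor in the +y half; a hung tray clears it, its underside 20 mm above the box's. Lugs stand 8 mm out of the short sides.
- rim_front (a point): Middle of the top of the box's -y long wall, where the lip goes over: box frame (0, -108, 90) mm. Axes as the box's: x along the rim, z up.
- hinge (a point): Middle of the lid's hinge line, 4 mm outside the +y wall and 3 mm above the rim; the line runs along the box's x.
- kit_lid (a joint): Clear lid's hinge angle (rad): 0 shut, 1.57 upright, 1.95 stop, leaning outwards; starts open, 1.62 to 1.85. A stiff hinge (0.09 N m) holds it within 0.3 rad of upright; pushed over the box below about 1.1 rad it falls shut by itself (0.2 kg) in about 2 s. Panel 288 mm along the hinge, 240 mm from hinge to free edge, 3 mm thick; shut, its underside is 10 mm above the rim: room for a hung lip.
- lid_edge (a point): Middle of the lid's free edge, 240 mm from the hinge line; a 14 mm pull tab stands out just beyond it.
- tray: Hook-on tray of folded 3 mm aluminium, 0.2 kg, standing on the bench: 140 (its x) x 110 (its y) mm outside, 134 x 104 inside, walls 40 mm high, floor 3 mm. Origin: centre of its underside, z up. At -y its back rises to 73 mm and bends outwards into the lip; at +y a thumb tab stands up. Centre of mass near the middle, 51 mm from the tab. Hung in place, its axes are the box's.
- tray_lip (a point): Under the crown of the bent lip, mid-gap: tray frame (0, -59.5, 70) mm. The lip is 100 mm long (x), its gap for the rim 9 mm (y -55 to -64), turned down 20 mm with a flared end (to y = -71, lowest z = 45 mm). Hung properly this point lies on the rim's top.
- tray_tab (a point): Grip point in the thumb tab: tray frame (0, 51, 52) mm. The tab is 50 mm wide (x), 8 mm thick (y, from 47 to 55), its top 64 mm above the tray's underside, 24 mm above the wall; to be pinched across its thickness from above.
- battery: Black battery holder with three cells side by side, lying flat, cells up: 64 mm (its x, along the cells) by 48 mm (its y) by 18 mm high, 0.09 kg. In the hung tray there is most room for the hand when it is gripped along the tray's length. Origin: centre of its underside, z up.
- pan: Bystander: plain aluminium tray without lip or tab, 120 x 80 x 30 mm. Origin: centre of its underside.
- motor: Bystander: grey geared motor, 72 x 22 x 19 mm, lying. Origin: near the centre of its underside.
- driver: Bystander: screwdriver 160 mm long, lying along its x.
- reel: Bystander: white plastic reel lying flat, 96 mm across, 14 mm high. Origin: centre of its underside.
- beaker: Bystander: glass beaker, 70 mm across, 95 mm high, upright. Origin: centre of its underside.
Mind the look-alikes: they are no part of the job. Leave any pink look-alike of the battery alone. What is shaped like the tray but red is not meant.

How it is judged:
By the outcome, as a careful person would: the job done as asked, in the order asked, and still so for the second after the job is handed in, with the robot touching nothing.
It also fails if it takes over 67 s, if anything falls off the work surface, if the arm or the gripper's body presses on something with over 40 N, if the wrist force passes 120 N, or if a joint passes its speed limit or range.

## Robot

A 6-joint arm with a two-finger parallel gripper is mounted at the origin on the work surface. World frame = base frame: x ahead of the robot, y to its left, z up, the work surface at z = 0. Lengths are in m, angles in degrees, forces in N, time in s.
With the tool pointing down it reaches from about 0.375 to 0.9 m from the base axis. Payload 3.1 kg.
Tool frame: the origin (TCP) lies midway between the tips of the shut fingers; the grasp point (between the pads) lies 19 mm behind it; z points along the fingers, y is the line along which they close (so a half turn about z gives the same grasp; the last joint's range is limited). The gripper opens to 85 mm and grips with 20 to 120 N. Pads are 22 mm wide; open, the fingers measure 114 mm over their backs; the gripper's body (76 mm by 85 mm) begins 54 mm behind the grasp point. The pads swing forward as they close: fully open they stand 13 mm farther back than shut.
Start: joints at [-86.316, 30.224, 82.088, -0, 67.689, -10.227], TCP at [0.15, -0.607, 0.231] pointing down, gripper open.
Joint ranges: [-176.69, 176.69], [-43.24, 126.21], [12.49, 139.97], [-82, 262], [0, 151.66], [-163.58, 163.58]. Speed limits (degrees/s): [159.86, 159.86, 180, 180, 180, 180].

## Interface

Orientations are given as [roll, pitch, yaw] about the fixed x, y, z axes, in that order (R = Rz(yaw) Ry(pitch) Rx(roll)).
In Python, from workcell import * gives the robot as it stands.
- The arm moves only by the tool drive_tool, never from a script. Its argument "deltas" is a list that holds one entry, the list of rows, each a list of 7 numbers: the gripper command: -1 is shut, 1 is fully open, values between are in proportion, then the shift along the tool's x, y, z in cm, then the turn, a rotation vector about the tool's x, y, z in degrees. A call has 1 to 10 rows; each row is the pose to reach, as a shift and turn from the pose commanded when the call began, along the tool's axes at that moment; what a row does not reach only later rows make up. A row lasts 1/10 s, in which the tool goes at most 50 mm and 8.59 degrees, less where a joint would pass 70% of its speed; a pose out of reach is approached as far as the arm can. A call with a gripper value outside its range is refused whole. The fingers move at their own pace and stop on an object; "grip_force" is the grip in N (left out, the last holds). Time passes only in rows, so rows that repeat a pose let the fingers close. It gives the time, the measured TCP pose, the force, the opening and the grip force at its end, in the units of the state.
- sense(): the state, without advancing time (a new reading comes with each control period).
- capture(name): name is "scene" or "side" or "wrist"; returns (picture, depth): 400x640x3 uint8, red, green, blue; 400x640 float32, m along the optical axis (not along the pixel's ray), 0 where there is no reading.
- camera_model(name): a dict with "fx", "fy", "cx", "cy" (pixels), "R" (3x3) and "t" (3): a world point X has camera coordinates R X + t. Camera axes: x right, y down, z forward; pixel columns grow to the right and rows downward; lengths in m; the calibration is good to about 2 mm. A picture is of the moment at which its call begins: read the wrist's pose just before it. camera_model takes no time and is no camera call; for the wrist camera it gives the pose at the moment of the call.
- sign_off(): hands the job in; it is judged then, once.
The state is a dict: "t": time; "joints": joint angles; "qvel": joint speeds; "tau": joint torques, N m; "position": TCP position; "ee_rot": TCP orientation; "contact_force": force on the tool from outside, world axes, zero at the start; "moment": the same for the moment, N m; "width": finger opening in m; "grasp_force": force on a finger pad.
Only numpy, scipy, OpenCV 4.12 (cv2) and the standard library are available. Lean on these libraries where they do the work, as an engineer would, in place of code of your own. Each camera call takes 0.05 s, during which the arm holds its last target. There are 200 camera calls.

## Working session

There is one attempt and no reset: what is moved stays moved. The work goes in short steps, Python scripts to look and compute and a tool call to move; the robot and the scene stay as the last step left them, time stands still between calls to the robot, and variables do not carry over. Pictures are saved under pics/ and viewed, at most 10 in all, crops included, and the job is handed in when it is done.

Besides the shell and the picture viewer there is one more tool, called after "Request:" as name([rows], argument=value, ...), one row to a line, values as JSON. drive_tool: Moves the arm, as the interface text tells. Its arguments: {"type":"object","properties":{"deltas":{"type":"array"},"grip_force":{"type":"number"}},"required":["deltas"]}

```bash
ls; mkdir -p pics
cat > h.py <<'E'
from workcell import *
import numpy as np, cv2
from scipy.spatial.transform import Rotation as Ro
def snap(n,f):
    m=camera_model(n); p,d=capture(n); cv2.imwrite(f'pics/{f}.png',p[:,:,::-1]); np.savez(f'/tmp/{f}.npz',p=p,d=d,**{k:np.array(m[k]) for k in m}); return p,d,m
def load(f):
    z=np.load(f'/tmp/{f}.npz'); return z['p'],z['d'],z
def cloud(d,m):
    v,u=np.indices(d.shape); c=np.stack([(u-m['cx'])/m['fx']*d,(v-m['cy'])/m['fy']*d,d],-1)
    X=(c-np.array(m['t']))@np.array(m['R']); X[d<=0]=np.nan; return X
def proj(X,m):
    c=np.atleast_2d(X)@np.array(m['R']).T+np.array(m['t']); return np.c_[c[:,0]/c[:,2]*m['fx']+m['cx'],c[:,1]/c[:,2]*m['fy']+m['cy']]
def delta(pos,rpy=None,yaw=None):
    s=sense(); R=Ro.from_euler('xyz',s['ee_rot'],degrees=True)
    T=Ro.from_euler('xyz',rpy,degrees=True) if rpy is not None else R
    print('cm',np.round(R.inv().apply(np.array(pos)-s['position'])*100,2),'rot',np.round((R.inv()*T).as_rotvec(degrees=True),1))
E
python3 - <<'E'
from h import *
s=sense();print(s)
for n in('scene','side'):
    p,d,m=snap(n,n); print(n,-np.array(m['R']).T@m['t'])
E
```

```text
pics
{'t': 0.0, 'joints': array([-8.63162561e+01,  3.02764676e+01,  8.21576238e+01,  1.55650638e-04,
        6.76902230e+01, -1.02277573e+01]), 'qvel': array([ 0.03342972,  0.00794507,  0.00483814, -0.04581483, -0.01151416,
       -0.01876053]), 'tau': array([ 6.90203888e-04, -4.42344618e+01, -1.78023344e+01, -2.67813157e-04,
        8.60030676e-03, -2.60627274e-06]), 'position': array([ 0.15024114, -0.6059219 ,  0.23035355]), 'ee_rot': array([-1.79877686e+02, -2.22150288e-02,  1.39114182e+01]), 'contact_force': array([-0.17312386,  0.02316742, -0.18281292]), 'moment': array([-0.04186247, -0.02643026, -0.01596104]), 'grasp_force': 0.0, 'width': 0.08521985670057329}
scene [ 1.1113706  -0.85444217  0.83506975]
side [0.41033269 1.15655559 1.1197996 ]
```

View pics/scene.png

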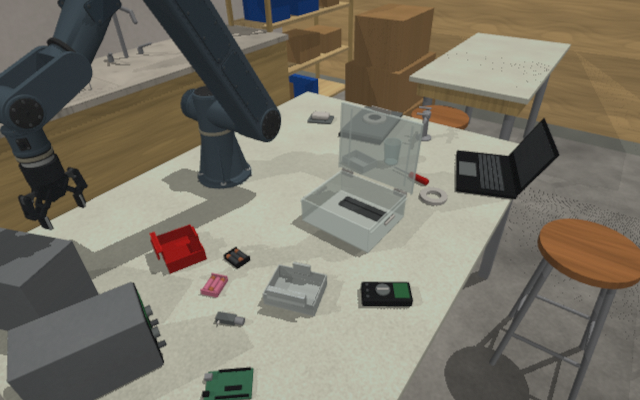

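View pics/side.png

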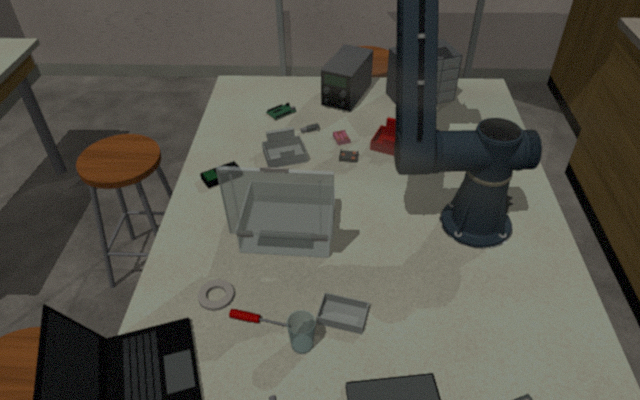

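Run:
```python
from h import *
p,d,m=load('scene');X=cloud(d,m)
C=-m['R'].T@m['t']
def ray(u,v,z,m):
    r=m['R'].T@np.array([(u-m['cx'])/m['fx'],(v-m['cy'])/m['fy'],1]);C=-m['R'].T@m['t'];return C+r*(z-C[2])/r[2]
for n,u,v in[('bat',236,257),('pink',214,285),('traytab',302,267),('trayfloor',295,290),('red',180,248),('breadb',362,209),('reel',432,197),('motor',230,320)]:
    print(n,X[v,u].round(3))
for u,v in[(303,205),(345,172),(410,192),(370,246)]: print('scene rim',ray(u,v,.09,m).round(3),X[v,u].round(3))
q,e,k=load('side')
for u,v in[(240,250),(333,252),(335,174),(248,172)]: print('side',ray(u,v,.09,k).round(3))
P=cv2.resize(p[90:330,140:460],None,fx=2.5,fy=2.5,interpolation=cv2.INTER_CUBIC);cv2.imwrite('pics/c1.png',P[:,:,::-1])
```

```text
bat [ 0.393 -0.321  0.016]
pink [ 0.421 -0.431  0.014]
traytab [ 0.606 -0.274  0.058]
trayfloor [ 0.607 -0.311  0.003]
red [ 0.213 -0.385  0.006]
breadb [0.577 0.088 0.015]
reel [0.738 0.301 0.003]
motor [ 0.546 -0.489  0.019]
scene rim [ 0.463 -0.085  0.09 ] [ 0.443 -0.061  0.067]
scene rim [0.465 0.152 0.09 ] [0.464 0.155 0.088]
scene rim [0.708 0.167 0.09 ] [0.713 0.154 0.1  ]
scene rim [ 0.731 -0.13   0.09 ] [ 0.692 -0.056  0.014]
side [0.679 0.222 0.09 ]
side [0.429 0.22  0.09 ]
side [ 0.431 -0.109  0.09 ]
side [ 0.707 -0.11   0.09 ]
```

View pics/c1.png

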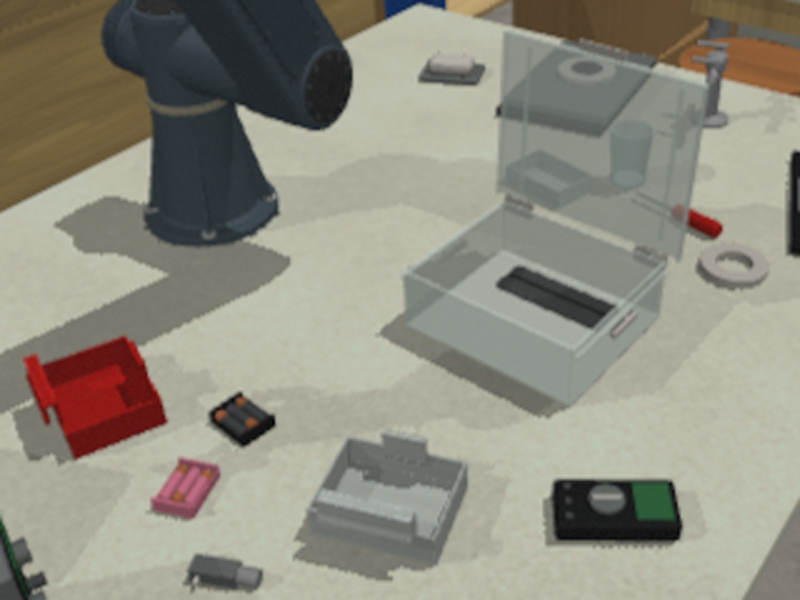

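Run:
```python
from h import *
p,d,m=load('scene');X=cloud(d,m)
def ray(u,v,z,m):
    r=m['R'].T@np.array([(u-m['cx'])/m['fx'],(v-m['cy'])/m['fy'],1]);C=-m['R'].T@m['t'];return C+r*(z-C[2])/r[2]
for u,v in[(301.6,200),(342,171),(406,195),(369,230)]: print('rim',ray(u,v,.09,m).round(3))
S=X[255:325,255:335].reshape(-1,3);T=S[(S[:,2]>.046)]
print('high',len(T));print(cv2.minAreaRect((T[:,:2]*1000).astype(np.float32)))
T=S[(S[:,2]>.03)];print(cv2.minAreaRect((T[:,:2]*1000).astype(np.float32)))
S=X[245:272,220:254].reshape(-1,3);T=S[(S[:,2]>.008)];print('bat',cv2.minAreaRect((T[:,:2]*1000).astype(np.float32)))
w=camera_model('wrist');s=sense();R=Ro.from_euler('xyz',s['ee_rot'],degrees=True)
C=-np.array(w['R']).T@w['t'];print('cam in tool',R.inv().apply(C-s['position']),'axes',R.inv().apply(np.array(w['R'])).round(2),w['fx'])
delta([0.60,-0.33,0.30],[180,0,0])
```

```text
rim [ 0.443 -0.066  0.09 ]
rim [0.453 0.152 0.09 ]
rim [0.704 0.144 0.09 ]
rim [ 0.694 -0.073  0.09 ]
high 636
((618.1517944335938, -326.7278747558594), (100.83271789550781, 126.3654556274414), 18.744060516357422)
((617.9569702148438, -325.7410888671875), (141.60951232910156, 128.3595733642578), 18.744056701660156)
bat ((388.0548095703125, -317.06134033203125), (50.664794921875, 69.20975494384766), 83.15522003173828)
cam in tool [ 0.06997497 -0.00020779 -0.14358725] axes [[-0.    1.   -0.  ]
 [-0.96 -0.   -0.27]
 [-0.27 -0.    0.96]] 336.01064345789155
cm [ 50.29 -15.99  -6.91] rot [-0.1 -0.  13.9]
```

Run:
```python
from h import *
delta([0.60,-0.29,0.25],[180,0,18.7])
```

```text
cm [ 51.25 -19.86  -1.9 ] rot [-0.1 -0.  -4.8]
```

Request:
drive_tool([
  [[1,5,-2,-5,0,0,0],[1,25,-10,-6,0,0,-2],[1,51.25,-19.9,-5,0,0,-4.8],[1,51.25,-19.9,-5,0,0,-4.8],[1,51.25,-19.9,-5,0,0,-4.8],[1,51.25,-19.9,-5,0,0,-4.8],[1,51.25,-19.9,-5,0,0,-4.8],[1,51.25,-19.9,-5,0,0,-4.8],[1,51.25,-19.9,-5,0,0,-4.8],[1,51.25,-19.9,-5,0,0,-4.8]],
])

```text
t: 1.1
position: [0.5491, -0.3251, 0.2795]
ee_rot: [-180.0, 0.0, 18.7]
contact_force: [0.1, -1.2, 0.1]
width: 0.0855
grasp_force: 0.0
```

Request:
drive_tool([
  [[1,6,-1.7,0,0,0,0],[1,6,-1.7,0,0,0,0],[1,6,-1.7,0,0,0,0],[1,6,-1.7,0,0,0,0]],
])

```text
t: 1.5
position: [0.5982, -0.2918, 0.2792]
ee_rot: [-180.0, 0.1, 18.7]
contact_force: [0.2, 0.2, 0.4]
width: 0.0854
grasp_force: 0.0
```

Run:
```python
from h import *
p,d,m=snap('wrist','w1');print(sense()['position'])
X=cloud(d,m);S=X.reshape(-1,3);ok=(np.linalg.norm(S[:,:2]-[.61,-.32],axis=1)<.12)
for z in(.05,.03):
    T=S[ok&(S[:,2]>z)]; print(z,len(T),cv2.minAreaRect((T[:,:2]*1000).astype(np.float32)))
```

```text
[ 0.59778968 -0.29237767  0.27944626]
0.05 48028 ((612.0484619140625, -298.712646484375), (100.21310424804688, 171.58181762695312), 18.358673095703125)
0.03 49500 ((612.2191772460938, -298.70953369140625), (139.83729553222656, 171.67677307128906), 18.591577529907227)
```

View pics/w1.png

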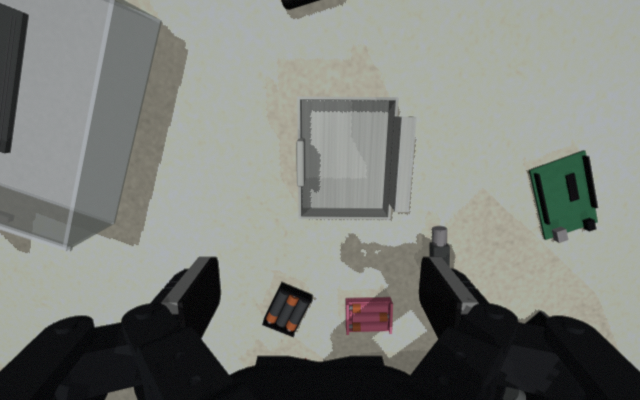

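Run:
```python
from h import *
p,d,m=load('w1');X=cloud(d,m)
S=X[80:230,270:430].reshape(-1,3);S=S[S[:,2]<.1]
for z in(.033,.05):
    T=S[S[:,2]>z]; r=cv2.minAreaRect((T[:,:2]*1000).astype(np.float32));print(z,len(T),r)
R=Ro.from_euler('z',18.6,degrees=True);L=R.inv().apply(S)
t=L[(S[:,2]>.052)]; ym=np.median(L[:,1]);tab=t[t[:,1]>ym+.02];lip=t[t[:,1]<ym-.02]
for n,q in(('tab',tab),('lip',lip)): print(n,len(q),np.percentile(q,[3,50,97],axis=0).round(4).tolist(),R.apply((q.min(0)+q.max(0))/2))
# yaw from lip & tab
B=X[270:345,255:320].reshape(-1,3);B=B[(B[:,2]>.008)&(B[:,2]<.04)];print('bat',len(B),cv2.minAreaRect((B[:,:2]*1000).astype(np.float32)),B[:,2].max())
```

```text
0.033 3526 ((619.9678955078125, -322.1049499511719), (139.9994659423828, 122.19064331054688), 18.309816360473633)
0.05 2207 ((619.8287963867188, -322.15771484375), (100.21310424804688, 122.17713928222656), 18.358673095703125)
tab 358 [[0.4627, -0.4499, 0.0535], [0.486, -0.4464, 0.0647], [0.5097, -0.4426, 0.0663]] [ 0.602554   -0.26783542  0.05950098]
lip 1790 [[0.4378, -0.5634, 0.0553], [0.4874, -0.5541, 0.0737], [0.5319, -0.5487, 0.0753]] [ 0.63663403 -0.37272405  0.06416315]
bat 1558 ((391.4903259277344, -313.7763671875), (48.39314651489258, 65.19037628173828), 83.56117248535156) 0.02110984406555957
```

Run:
```python
from h import *
delta([0.6025,-0.268,0.033],[180,0,18.4])
```

```text
cm [ 1.26 -2.14 24.64] rot [-0.   0.1  0.2]
```

Request:
drive_tool([
  [[0.2,1.26,-2.14,5,0,0,0.3],[0.2,1.26,-2.14,10,0,0,0.3],[0.2,1.26,-2.14,15,0,0,0.3],[0.2,1.26,-2.14,19,0,0,0.3],[0.2,1.26,-2.14,22,0,0,0.3],[0.2,1.26,-2.14,24.6,0,0,0.3],[0.2,1.26,-2.14,24.6,0,0,0.3],[0,1.26,-2.14,24.6,0,0,0.3],[-1,1.26,-2.14,24.6,0,0,0.3],[-1,1.26,-2.14,24.6,0,0,0.3]],
], grip_force=100)

```text
t: 2.55
position: [0.6053, -0.2683, 0.0362]
ee_rot: [179.8, -0.1, 18.4]
contact_force: [0.1, -0.0, -0.1]
width: 0.0143
grasp_force: 0.0
```

Request:
drive_tool([
  [[-1,0,0,0,0,0,0],[-1,0,0,0,0,0,0],[-1,0,0,0,0,0,0],[-1,0,0,0,0,0,0],[-1,0,0,0,0,0,0],[-1,0,0,0,0,0,0]],
])

```text
t: 3.15
position: [0.6053, -0.2679, 0.0362]
ee_rot: [179.8, -0.1, 18.4]
contact_force: [-1.0, 0.2, 7.5]
width: 0.0065
grasp_force: 99.9
```

Request:
drive_tool([
  [[-1,0,0,-3,0,0,0],[-1,0,0,-7,0,0,2],[-1,0,0,-12,0,0,4],[-1,0,-2,-16,0,0,7],[-1,0,-4,-20,0,0,11],[-1,0,-6,-22,0,0,15],[-1,0,-6,-22,0,0,18],[-1,0,-6,-22,0,0,20.4],[-1,0,-6,-22,0,0,20.4],[-1,0,-6,-22,0,0,20.4]],
])

```text
t: 4.15
position: [0.585, -0.2097, 0.2537]
ee_rot: [-180.0, 0.0, -1.9]
contact_force: [0.0, -1.1, -2.2]
width: 0.0062
grasp_force: 98.6
```

Run:
```python
from h import *
p,d,m=snap('wrist','w2');s=sense();print(s['position'],s['ee_rot'],s['contact_force'],s['moment'])
```

```text
[ 0.5850607  -0.20993544  0.25353291] [-1.79968698e+02  4.34078669e-02 -1.94858829e+00] [ 0.21919539 -0.4152516  -2.45180709] [ 0.10456511 -0.01874979  0.03475474]
```

View pics/w2.png

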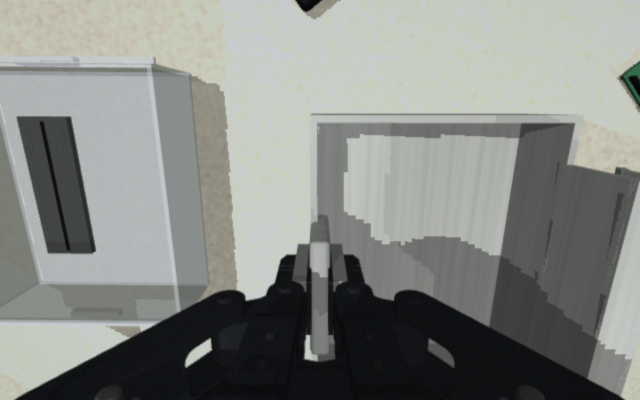

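Run:
```python
from h import *
p,d,m=load('w2');g=p.astype(int).sum(2)//3;X=cloud(d,m)
for v,c in((80,154),(110,157),(150,161),(190,165),(230,169),(270,173),(310,177)): print(v,g[v,c-9:c+10],X[v,c-1:c+2,2].round(3))
for u in(20,60,100,140): print(u,g[55:75,u],g[308:328,u])
T=X[:,310:].reshape(-1,3);T=T[(T[:,2]>.17)&(T[:,1]<-.22)]
print(len(T),cv2.minAreaRect((T[:,:2]*1000).astype(np.float32)))
# tray tilt: plane of tray floor
F=X[150:235,360:480].reshape(-1,3);A=np.c_[F[:,:2],np.ones(len(F))];print(np.linalg.lstsq(A,F[:,2],rcond=None)[0],np.median(F,0))
```

```text
80 [180 180 182 190 197 197 197 186 152 140 138 139 139 139 139 138 138 140
 138] [0.091 0.087 0.087]
110 [180 179 179 183 195 197 198 193 173 143 139 139 137 140 138 138 138 138
 139] [0.092 0.09  0.088]
150 [182 182 182 182 185 196 199 198 191 165 142 139 139 139 140 139 140 141
 140] [0.091 0.091 0.089]
190 [184 183 183 181 181 186 197 198 198 189 154 141 140 140 141 140 139 140
 139] [0.09  0.091 0.089]
230 [181 181 182 182 182 183 186 198 199 197 185 147 139 139 139 140 139 139
 139] [0.092 0.093 0.091]
270 [183 183 183 182 183 181 182 187 197 199 196 183 146 139 139 139 139 139
 140] [0.091 0.091 0.089]
310 [139 139 140 139 140 139 138 141 152 169 168 160 134  86  62  43  27  21
  19] [0.067 0.091 0.092]
20 [184 191 197 198 196 196 192 181 167 166 179 153 126 116 115 118 144 154
 152 152] [137 137 137 137 138 139 138 138 137 131 124 132 157 169 185 198 201 196
 192 193]
60 [187 194 197 199 198 197 190 189 167 164 165 171 139 119 117 118 137 152
 152 153] [139 139 140 139 138 137 137 138 138 135 125 127 155 169 181 197 202 200
 199 199]
100 [184 194 199 200 199 200 200 199 184 1
[... 296 characters left out ...]
]
78958 ((580.7711791992188, -274.15032958984375), (113.01390838623047, 138.06813049316406), 88.00286102294922)
 ** On entry to DLASCL parameter number  4 had an illegal value
 ** On entry to DLASCL parameter number  4 had an illegal valueTraceback (most recent call last):
  File "<stdin>", line 8, in <module>
    x, resids, rank, s = _umath_linalg.lstsq(a, b, rcond,
                         ~~~~~~~~~~~~~~~~~~~^^^^^^^^^^^^^
                                             signature=signature)
                                             ^^^^^^^^^^^^^^^^^^^^
    raise LinAlgError("SVD did not converge in Linear Least Squares")
numpy.linalg.LinAlgError: SVD did not converge in Linear Least Squares
```

Run:
```python
from h import *
p,d,m=load('w2');X=cloud(d,m)
def ray(u,v,z):
    r=m['R'].T@np.array([(u-m['cx'])/m['fx'],(v-m['cy'])/m['fy'],1]);C=-m['R'].T@m['t'];return C+r*(z-C[2])/r[2]
P=np.array([ray(u+.0,v,.09) for u,v in((150,80),(153.8,110),(158.5,150),(163,190),(168.2,230),(173.2,270))])
a=np.polyfit(P[:,0],P[:,1],1);print('rim line',P[:,:2].round(4).tolist(),a,np.degrees(np.arctan(a[0])))
print('ends',ray(152,63.5,.09),ray(178,322,.09))
F=X[150:235,350:480].reshape(-1,3);F=F[np.isfinite(F).all(1)]
A=np.c_[F[:,:2],np.ones(len(F))];c=np.linalg.lstsq(A,F[:,2],rcond=None)[0];print('floor plane',len(F),c,np.median(F,0))
L=X[170:330,565:632].reshape(-1,3);L=L[np.isfinite(L).all(1)&(L[:,2]>.26)];print('lip',len(L),np.percentile(L,[2,50,98],axis=0))
B=X[215:240,312:328].reshape(-1,3);print('tab top',np.nanmedian(B,0))
```

```text
rim line [[0.682, -0.0668], [0.6572, -0.0658], [0.6221, -0.0642], [0.5847, -0.0622], [0.5447, -0.0608], [0.5017, -0.059]] [-0.04366835 -0.03697448] -2.500423389392903
ends [ 0.69513255 -0.07074685  0.09      ] [ 0.441134   -0.05479032  0.09      ]
floor plane 11007 [-0.00255334  0.00308886  0.2236381 ] [ 0.60894586 -0.26157219  0.22127402]
lip 10595 [[ 0.56901898 -0.32094829  0.26321533]
 [ 0.60021419 -0.31332989  0.28229177]
 [ 0.627592   -0.31158865  0.29187717]]
tab top [ 0.60701902 -0.21002108  0.26591489]
```

Run:
```python
from h import *
delta([0.575,0.050,0.15],[180,0,-2.5])
```

```text
cm [ -1.88 -25.94  10.37] rot [-0.   0.   0.6]
```

Request:
drive_tool([
  [[-1,-0.5,-4,0,0,0,0.6],[-1,-1,-9,0,0,0,0.6],[-1,-1.9,-14,0,0,0,0.6],[-1,-1.9,-19,0,0,0,0.6],[-1,-1.9,-23,2,0,0,0.6],[-1,-1.9,-25.9,5,0,0,0.6],[-1,-1.9,-25.9,8,0,0,0.6],[-1,-1.9,-25.9,10.4,0,0,0.6],[-1,-1.9,-25.9,10.4,0,0,0.6],[-1,-1.9,-25.9,10.4,0,0,0.6]],
])

```text
t: 5.2
position: [0.5756, 0.0492, 0.1498]
ee_rot: [-180.0, 0.0, -2.6]
contact_force: [0.6, -0.5, -2.4]
width: 0.006
grasp_force: 98.8
```

Run:
```python
from h import *
s=sense();print(s['position'],s['ee_rot'],s['contact_force'])
p,d,m=snap('scene','s2');P=cv2.resize(p[130:280,260:460],None,fx=4,fy=4,interpolation=cv2.INTER_CUBIC);cv2.imwrite('pics/c2.png',P[:,:,::-1])
delta([0.575,0.050,0.15],[180,0,-2.5])
```

```text
[0.57562815 0.04918602 0.14977697] [-1.79998358e+02  3.02316749e-02 -2.58379543e+00] [ 0.55825672 -0.48156104 -2.41315115]
cm [-0.15 -0.1   0.08] rot [ 0.  -0.1 -0.1]
```

View pics/c2.png

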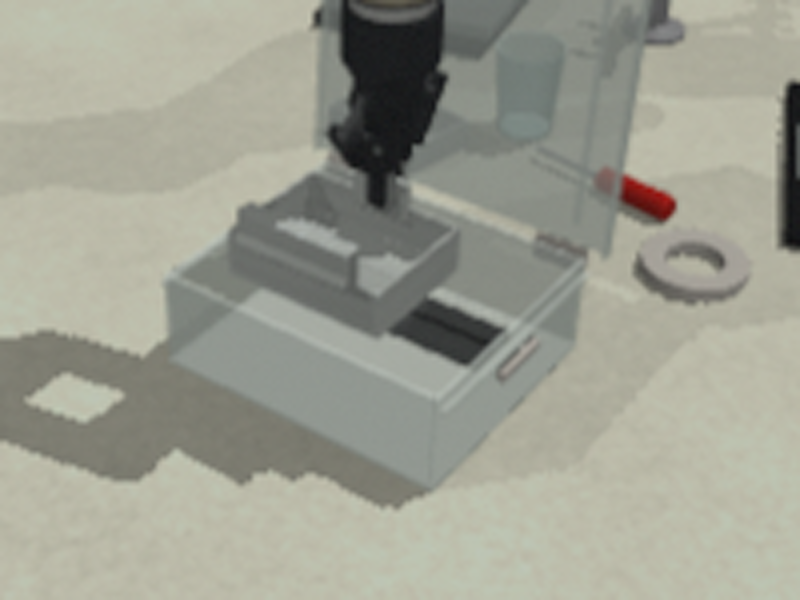

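Request:
drive_tool([
  [[-1,0,0,3,0,0,0],[-1,0,0,5,0,0,0],[-1,0,0,6,0,0,0],[-1,0,0,6.6,0,0,0],[-1,0,0,7.2,0,0,0],[-1,0,0,7.6,0,0,0],[-1,0,0,7.6,0,0,0]],
])

```text
t: 5.95
position: [0.5755, 0.0493, 0.074]
ee_rot: [180.0, -0.0, -2.6]
contact_force: [0.5, 0.0, -2.5]
width: 0.0063
grasp_force: 98.6
```

Request:
drive_tool([
  [[-1,0,0,0.6,0,0,0],[-1,0,0,1.2,0,0,0],[-1,0,0,1.5,0,0,0],[-1,0,0,1.7,0,0,0],[-1,0,0,1.8,0,0,0],[-1,0,0,1.9,0,0,0],[-1,0,0,1.9,0,0,0]],
])

```text
t: 6.65
position: [0.5755, 0.0493, 0.0554]
ee_rot: [180.0, -0.0, -2.6]
contact_force: [-1.3, -0.1, 2.1]
width: 0.0066
grasp_force: 99.6
```

Request:
drive_tool([
  [[-1,0,0.1,0,0,0,0],[-1,0,0.2,0,0,0,0],[-1,0,0.25,0,0,0,0],[-1,0,0.3,0,0,0,0],[-1,0,0.3,0,0,0,0]],
])

```text
t: 7.15
position: [0.5758, 0.0464, 0.0552]
ee_rot: [180.0, -0.1, -2.6]
contact_force: [0.9, 2.8, 3.4]
width: 0.0063
grasp_force: 99.6
```

Request:
drive_tool([
  [[-1,0,0.1,0,0,0,0],[-1,0,0.15,0,0,0,0],[-1,0,0.15,0,0,0,0]],
])

```text
t: 7.45
position: [0.5755, 0.0455, 0.0552]
ee_rot: [-180.0, -0.0, -2.6]
contact_force: [-0.5, 5.9, 5.5]
width: 0.0061
grasp_force: 100.0
```

Request:
drive_tool([
  [[-0.8,0,0,0,0,0,0],[-0.6,0,0,0,0,0,0],[-0.3,0,0,0,0,0,0],[-0.2,0,0,0,0,0,0],[-0.2,0,0,-1,0,0,0],[-0.2,0,0,-4,0,0,0],[-0.2,0,0,-8,0,0,0],[-0.2,0,0,-13,0,0,0],[-0.2,0,0,-17,0,0,0],[-0.2,0,0,-18,0,0,0]],
])

```text
t: 8.45
position: [0.578, 0.0444, 0.241]
ee_rot: [179.9, -0.6, -2.6]
contact_force: [1.0, 0.4, 0.5]
width: 0.0342
grasp_force: 0.0
```

Run:
```python
from h import *
p,d,m=snap('wrist','w3');s=sense();print(s['position'])
X=cloud(d,m);S=X.reshape(-1,3)
R=Ro.from_euler('z',-2.5,degrees=True);L=R.inv().apply(S);ti=R.inv().apply([.570,-.0619,0])
Y=L-[ti[0],ti[1]+.0595,0]   # tray frame in xy
f=(abs(Y[:,0])<.055)&(abs(Y[:,1])<.04)&(Y[:,2]<.08)
A=np.c_[Y[f][:,:2],np.ones(f.sum())];print('floor',f.sum(),np.linalg.lstsq(A,Y[f][:,2],rcond=None)[0])
t=Y[(Y[:,2]>.075)&(Y[:,2]<.1)&(Y[:,1]>.03)&(Y[:,1]<.07)&(abs(Y[:,0])<.05)];print('tab',np.percentile(t,[2,50,98],axis=0).round(4).tolist())
t=Y[(Y[:,2]>.085)&(Y[:,2]<.12)&(Y[:,1]<-.04)&(Y[:,1]>-.08)&(abs(Y[:,0])<.08)];print('lip',np.percentile(t,[2,50,98],axis=0).round(4).tolist())
delta([.391,-.314,.2],[180,0,-96.4]);delta([.391,-.314,.2],[180,0,83.6])
print(s['joints'])
```

```text
[0.5775791  0.04448352 0.24026052]
floor 7131 [-0.00094751 -0.07348057  0.01956158]
tab [[-0.025, 0.0485, 0.0753], [-0.0011, 0.0522, 0.0768], [0.0216, 0.0553, 0.0782]]
lip [[-0.0715, -0.0644, 0.086], [0.0039, -0.058, 0.0936], [0.0745, -0.05, 0.0955]]
cm [-17.06  36.65   3.89] rot [-0.4 -0.5 93.8]
cm [-17.06  36.65   3.89] rot [  0.5  -0.4 -86.2]
[-6.63815548e+00  2.58748072e+01  8.86334240e+01 -1.00918277e-02
  6.49354400e+01  8.59528388e+01]
```

View pics/w3.png

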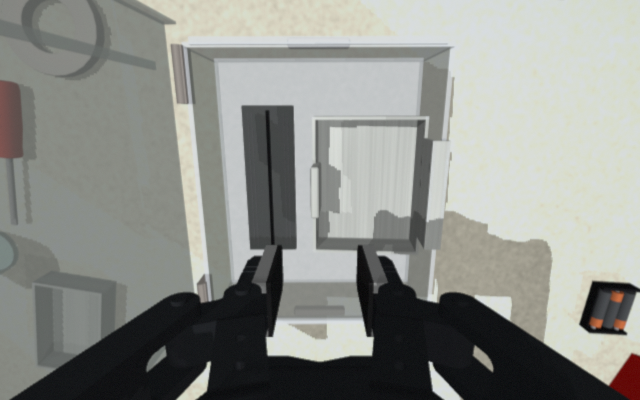

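Request:
drive_tool([
  [[1,-4,4,0,0,0,-8.6],[1,-8,8,0,0,0,-17],[1,-10,12,0,0,0,-25],[1,-12,16,0,0,0,-34],[1,-14,20,0,0,0,-42],[1,-16,24,0,0,0,-51],[1,-17,28,1,0,0,-59],[1,-17,32,2,0,0,-68],[1,-17,36.5,3,0,0,-76],[1,-17,36.6,4,0,0,-84]],
])

```text
t: 9.5
position: [0.3883, -0.3181, 0.1939]
ee_rot: [179.9, 0.1, 75.6]
contact_force: [0.0, 0.6, 0.1]
width: 0.0857
grasp_force: 0.0
```

Request:
drive_tool([
  [[1,0,0,0,0,0,-2],[1,0,0,0,0,0,-2],[1,0,0,0,0,0,-2]],
])

```text
t: 9.8
position: [0.3882, -0.3123, 0.1941]
ee_rot: [-179.9, -0.1, 77.4]
contact_force: [-0.3, 0.4, -0.3]
width: 0.0855
grasp_force: 0.0
```

Run:
```python
from h import *
p,d,m=snap('wrist','w4');s=sense();print(s['position'],s['ee_rot'])
X=cloud(d,m);S=X.reshape(-1,3);g=p.reshape(-1,3).astype(int)
k=(S[:,2]>.008)&(S[:,2]<.04)&(np.linalg.norm(S[:,:2]-[.391,-.314],axis=1)<.06)
r=cv2.minAreaRect((S[k][:,:2]*1000).astype(np.float32));print(k.sum(),r,g[k].mean(0))
delta([r[0][0]/1000,r[0][1]/1000,0],[180,0,83.6])
```

```text
[ 0.38847969 -0.31233782  0.19445917] [-1.79938994e+02 -4.98233789e-02  7.74251018e+01]
2958 ((390.8880310058594, -313.50616455078125), (48.52445983886719, 64.08927917480469), 83.53165435791016) [65.52163624 55.07809331 50.83400947]
cm [-0.08  0.28 19.45] rot [-0.1 -0.1 -6.2]
```

Request:
drive_tool([
  [[1,-0.1,0.2,5,0,0,-6.1],[1,-0.1,0.2,9.5,0,0,-6.1],[1,-0.1,0.2,13,0,0,-6.1],[1,-0.1,0.2,16,0,0,-6.1],[1,-0.1,0.2,18,0,0,-6.1],[1,-0.1,0.2,19.3,0,0,-6.1],[1,-0.1,0.2,19.3,0,0,-6.1],[0,-0.1,0.2,19.3,0,0,-6.1],[0,-0.1,0.2,19.3,0,0,-6.1],[0,-0.1,0.2,19.3,0,0,-6.1]],
], grip_force=50)

```text
t: 10.85
position: [0.3912, -0.3151, 0.0033]
ee_rot: [179.9, 0.1, 83.5]
contact_force: [0.6, 0.6, 4.0]
width: 0.0624
grasp_force: 55.1
```

Request:
drive_tool([
  [[0,0,0,0,0,0,0],[0,0,0,0,0,0,0]],
])

```text
t: 11.05
position: [0.3912, -0.3151, 0.0033]
ee_rot: [179.9, 0.1, 83.5]
contact_force: [0.2, 1.7, 7.9]
width: 0.0626
grasp_force: 55.4
```

Request:
drive_tool([
  [[0,0,0,-3,0,0,0],[0,0,0,-7,0,0,0],[0,0,0,-12,0,0,0],[0,0,0,-16,0,0,0],[0,0,0,-18,0,0,0],[0,0,0,-18,0,0,0]],
])

```text
t: 11.65
position: [0.3919, -0.3162, 0.1855]
ee_rot: [179.6, 0.4, 83.6]
contact_force: [0.1, -0.6, -2.0]
width: 0.0626
grasp_force: 55.6
```

Run:
```python
from h import *
s=sense();print(s['position'],s['width'],s['grasp_force'],s['contact_force'])
delta([.5726,0.0,.185],[180,0,87.5])
```

```text
[ 0.39193324 -0.31616198  0.18553782] 0.06259932456460968 55.615782737731934 [ 0.12083877 -0.62899652 -1.9946841 ]
cm [33.44 14.4  -0.07] rot [ 0.3  0.4 -3.9]
```

Request:
drive_tool([
  [[0,4,2,0,0,0,-2],[0,9,4,0,0,0,-4],[0,13.5,6,0,0,0,-4],[0,18,8,0,0,0,-4],[0,22,10,0,0,0,-4],[0,27,12,0,0,0,-4],[0,31,13.5,0,0,0,-4],[0,33.4,14.4,0,0,0,-4],[0,33.4,14.4,0,0,0,-4],[0,33.4,14.4,0,0,0,-4]],
])

```text
t: 12.65
position: [0.57, 0.0017, 0.1803]
ee_rot: [-179.8, 0.0, 87.6]
contact_force: [0.7, -0.1, -0.3]
width: 0.0624
grasp_force: 55.6
```

Run:
```python
from h import *
p,d,m=snap('wrist','w5');s=sense();print(s['position'],s['ee_rot'])
X=cloud(d,m);S=X.reshape(-1,3)
k=(S[:,2]>.05)&(S[:,2]<.1)&(abs(S[:,0]-.573)<.09)&(abs(S[:,1]-0)<.07)
print(k.sum(),cv2.minAreaRect((S[k][:,:2]*1000).astype(np.float32)))
delta([.5726,-0.001,.033],[180,0,87.5])
```

```text
[0.56993631 0.00087582 0.18060939] [-1.79833182e+02  9.06718637e-03  8.75541085e+01]
2272 ((583.0123291015625, -2.6507530212402344), (111.727783203125, 169.041015625), 85.55155944824219)
cm [-0.17  0.32 14.76] rot [-0.2  0.   0.1]
```

View pics/w5.png

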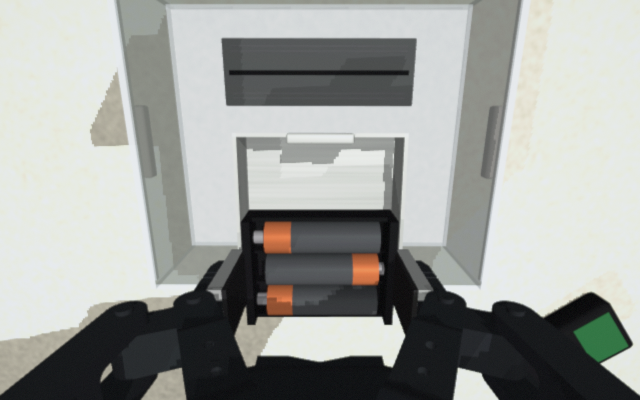

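Request:
drive_tool([
  [[0,-0.1,0,4,0,0,0],[0,-0.1,0,8,0,0,0],[0,-0.1,0,11,0,0,0],[0,-0.1,0,13,0,0,0],[0,-0.1,0,14.2,0,0,0],[0,-0.1,0,14.9,0,0,0],[0,-0.1,0,15.2,0,0,0],[0,-0.1,0,15.2,0,0,0]],
])

```text
t: 13.5
position: [0.5715, -0.0002, 0.0303]
ee_rot: [180.0, 0.0, 87.5]
contact_force: [-0.1, 0.1, 0.0]
width: 0.0622
grasp_force: 55.5
```

Request:
drive_tool([
  [[0,0,0,0.2,0,0,0],[0,0,0,0.4,0,0,0],[0,0,0,0.4,0,0,0]],
])

```text
t: 13.8
position: [0.5713, 0.0003, 0.0262]
ee_rot: [180.0, 0.0, 87.6]
contact_force: [-0.1, -0.5, -0.9]
width: 0.0623
grasp_force: 55.5
```

Request:
drive_tool([
  [[0,0,0,0.2,0,0,0],[0,0,0,0.3,0,0,0],[0,0,0,0.3,0,0,0]],
])

```text
t: 14.1
position: [0.5713, 0.0003, 0.0232]
ee_rot: [180.0, 0.0, 87.5]
contact_force: [-1.5, 0.2, 1.9]
width: 0.0625
grasp_force: 56.0
```

Contact; release and rise.

Request:
drive_tool([
  [[0.6,0,0,0,0,0,0],[0.8,0,0,0,0,0,0],[0.85,0,0,0,0,0,0],[0.85,0,0,-0.5,0,0,0],[0.85,0,0,-2,0,0,0],[0.85,0,0,-5,0,0,0],[0.85,0,0,-9,0,0,0],[0.85,0,0,-14,0,0,0],[0.85,0,0,-18,0,0,0],[0.85,0,0,-18,0,0,0]],
])

```text
t: 15.1
position: [0.5753, -0.0005, 0.2106]
ee_rot: [179.1, 0.1, 87.6]
contact_force: [0.8, -0.7, 0.3]
width: 0.0791
grasp_force: 0.0
```

Run:
```python
from h import *
p,d,m=snap('wrist','w6');s=sense();print(s['position'],s['joints'])
X=cloud(d,m);S=X.reshape(-1,3)
R=Ro.from_euler('z',-2.5,degrees=True);Y=R.inv().apply(S-[.5726,-.0024,0])
f=(abs(Y[:,0])<.035)&(Y[:,1]>.028)&(Y[:,1]<.045)&(Y[:,2]<.08);print('floor z',np.median(Y[f],0))
f=(abs(Y[:,0])<.028)&(abs(Y[:,1])<.02)&(Y[:,2]<.08);A=np.c_[Y[f][:,:2],np.ones(f.sum())];print('bat',f.sum(),np.linalg.lstsq(A,Y[f][:,2],rcond=None)[0])
p,d,m=snap('side','d2');X=cloud(d,m)
# lid plane
P=np.concatenate([cv2.resize(p[130:270,190:390],None,fx=4,fy=4)])
cv2.imwrite('pics/c3.png',P[:,:,::-1])
p,d,m=load('scene');
def ray(u,v,z):
    r=m['R'].T@np.array([(u-m['cx'])/m['fx'],(v-m['cy'])/m['fy'],1]);return r
C=-m['R'].T@m['t']
h=np.array([.570+.222*np.sin(np.radians(2.5)),-.0619+.222,.093])
# lid top edge pixel from c1 crop: (500,30),(706,85)
for u,v in((500,30),(706,85)):
    r=ray(140+u/2.5,90+v/2.5,0)
    n=np.array([-np.sin(np.radians(-2.5)),np.cos(np.radians(-2.5)),0])
    best=[]
    for a in np.radians(np.arange(90,112,1)):
        e=h+.24*(-np.cos(a)*n+np.sin(a)*np.array([0,0,1])); N=np.array([0,0,1])
        q=C+r*(e[2]-C[2])/r[2]; best.append((abs((q-e)@n),np.degrees(a),e.round(3),q.round(3)))
    print(min(best,key=lambda b:b[0]))
```

```text
[ 5.73299824e-01 -1.46036242e-04  2.07510335e-01] [-1.11785904e+01  2.77037970e+01  9.14762959e+01  2.45118829e-04
  6.02927276e+01 -8.73051927e+00]
floor z [0.00045223 0.03518697 0.016894  ]
bat 2229 [-0.00438057 -0.05013883  0.0344421 ]
(np.float64(0.00032570475668678106), np.float64(92.0), array([0.58 , 0.168, 0.333]), array([0.427, 0.175, 0.333]))
(np.float64(0.001170485860640583), np.float64(93.0), array([0.58 , 0.173, 0.333]), array([0.718, 0.168, 0.333]))
```

View pics/c3.png

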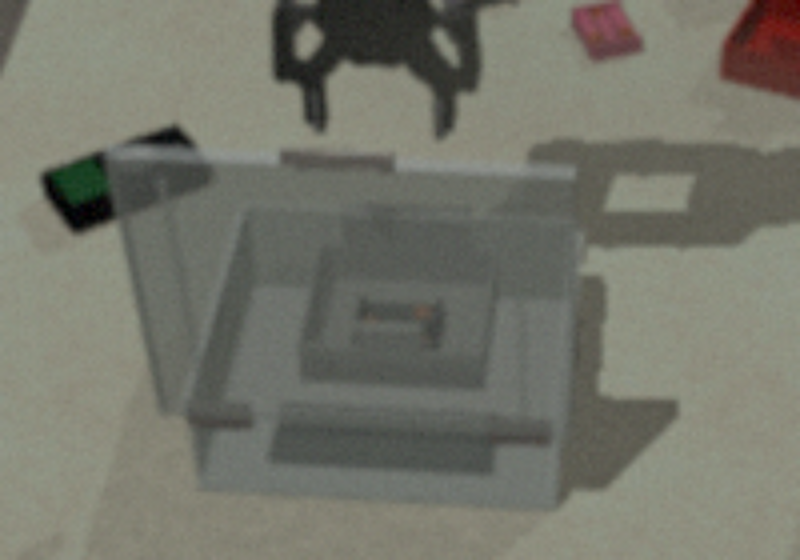

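Request:
drive_tool([
  [[-1,0,0,-5,0,0,0],[-1,0,0,-10,0,0,0],[-1,0,0,-15,0,0,0],[-1,0,0,-20,0,0,0],[-1,2,0,-22,0,0,0],[-1,7,0,-22,0,0,0],[-1,12,0,-22,0,0,0],[-1,17,0,-22,0,0,0],[-1,22,0,-22,0,0,0],[-1,26,0,-22,0,0,0]],
])

```text
t: 16.2
position: [0.5811, 0.2625, 0.4205]
ee_rot: [-179.7, 0.0, 87.6]
contact_force: [0.2, 0.0, 0.6]
width: 0.0
grasp_force: 0.0
```

Request:
drive_tool([
  [[-1,2,0,0,0,0,0],[-1,2,0,0,0,0,0],[-1,2,0,5,0,0,0],[-1,2,0,10,0,0,0],[-1,2,0,14,0,0,0],[-1,2,0,14,0,0,0]],
])

```text
t: 16.8
position: [0.5783, 0.2772, 0.2748]
ee_rot: [-179.0, 0.4, 87.5]
contact_force: [-1.1, -0.5, -0.4]
width: -0.0001
grasp_force: 0.0
```

Request:
drive_tool([
  [[-1,-3,0,-0.5,0,0,0],[-1,-6,0,-0.5,0,0,0],[-1,-8,0,-0.5,0,0,0],[-1,-9.5,0,-0.5,0,0,0],[-1,-11,0,-0.5,0,0,0],[-1,-12.5,0,-0.5,0,0,0],[-1,-14,0,-0.5,0,0,0],[-1,-15.5,0,-0.5,0,0,0],[-1,-17,0,-0.5,0,0,0],[-1,-18.5,0,-0.5,0,0,0]],
])

```text
t: 17.8
position: [0.575, 0.0939, 0.2878]
ee_rot: [-180.0, 0.0, 87.6]
contact_force: [0.3, -0.4, -0.1]
width: -0.0
grasp_force: 0.2
```

Request:
drive_tool([
  [[-1,-1.5,0,0,0,0,0],[-1,-3,0,0,0,0,0],[-1,-4.5,0,0,0,0,0],[-1,-4.5,0,0,0,0,0],[-1,-4.5,0,0,0,0,0]],
])

```text
t: 18.3
position: [0.5733, 0.0497, 0.2879]
ee_rot: [-180.0, -0.0, 87.5]
contact_force: [0.1, 0.5, 0.0]
width: 0.0
grasp_force: 0.0
```

Let it fall for 2 s, then look.

Request:
drive_tool([
  [[-1,0,0,-3,0,0,0],[-1,0,0,-6,0,0,0],[-1,0,0,-6,0,0,0],[-1,0,0,-6,0,0,0],[-1,0,0,-6,0,0,0],[-1,0,0,-6,0,0,0],[-1,0,0,-6,0,0,0],[-1,0,0,-6,0,0,0],[-1,0,0,-6,0,0,0],[-1,0,0,-6,0,0,0]],
])

```text
t: 19.3
position: [0.5733, 0.0501, 0.3477]
ee_rot: [-180.0, -0.0, 87.5]
contact_force: [0.4, -0.1, -0.2]
width: 0.0001
grasp_force: 0.0
```

Request:
drive_tool([
  [[-1,0,0,0,0,0,0],[-1,0,0,0,0,0,0],[-1,0,0,0,0,0,0],[-1,0,0,0,0,0,0],[-1,0,0,0,0,0,0],[-1,0,0,0,0,0,0],[-1,0,0,0,0,0,0],[-1,0,0,0,0,0,0],[-1,0,0,0,0,0,0],[-1,0,0,0,0,0,0]],
])

```text
t: 20.3
position: [0.5733, 0.0502, 0.3479]
ee_rot: [180.0, -0.0, 87.5]
contact_force: [-0.3, 0.3, 0.0]
width: 0.0
grasp_force: 0.0
```

Run:
```python
from h import *
p,d,m=snap('scene','s3');q,e,k=snap('side','d3')
A=cv2.resize(p[140:270,270:450],(400,290),interpolation=cv2.INTER_CUBIC);B=cv2.resize(q[120:275,190:380],(400,326),interpolation=cv2.INTER_CUBIC)
cv2.imwrite('pics/c4.png',np.vstack([A,B])[:600,:,::-1])
p,d,m=snap('wrist','w7');X=cloud(d,m);S=X.reshape(-1,3)
R=Ro.from_euler('z',-2.5,degrees=True);Y=R.inv().apply(S-[.570,-.0619,0])
# the lid seen from above: points z .085-.2
for y0 in(-.03,-.015,0,.02,.1,.2):
    f=(abs(Y[:,0])<.1)&(abs(Y[:,1]-y0)<.006); print(y0,f.sum(),np.percentile(Y[f][:,2],[5,50,95]).round(3) if f.any() else '')
```

```text
-0.03 0 
-0.015 585 [0.103 0.104 0.105]
0 882 [0.103 0.104 0.105]
0.02 1313 [0.103 0.104 0.105]
0.1 3914 [0.103 0.4   0.413]
0.2 2005 [0.103 0.104 0.105]
```

View pics/c4.png

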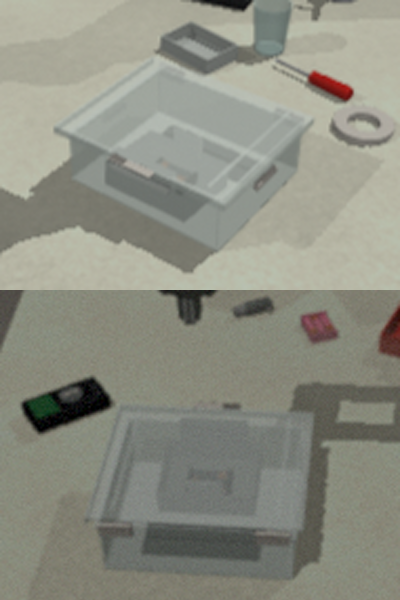

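```bash
python3 -c "
from workcell import *
print(sign_off())"
```

```text
the job is handed in; nothing more can be done
None
```

The tray hangs by its lip on the box's -y wall with the battery holder lying in it, the lid is shut, and the job was handed in at about 20 s. One flaw: empty, the tray measured about 4° low at the tab side (3° at the battery with it in), because its lip is looser than the wall is thick, so it is not perfectly level.

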